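# Set the burnout kiln's door ajar

### The arm

A 6-joint arm with a two-finger parallel gripper is mounted at the origin on the work surface. World frame = base frame: x ahead of the robot, y to its left, z up, the work surface at z = 0. Lengths are in m, angles in rad, forces in N, time in s.
With the tool pointing down it reaches from about 0.35 to 0.775 m from the base axis. Payload 5.5 kg.
Tool frame: the origin (TCP) lies midway between the tips of the shut fingers; the grasp point (between the pads) lies 19 mm behind it; z points along the fingers, y is the line along which they close (so a half turn about z gives the same grasp; the last joint's range is limited). The gripper opens to 85 mm and grips with 20 to 120 N. Pads are 22 mm wide; open, the fingers measure 114 mm over their backs; the gripper's body (76 mm by 85 mm) begins 54 mm behind the grasp point. The pads swing forward as they close: fully open they stand 13 mm farther back than shut.
Start: joints at [1.026, 0.313, 0.046, 1.304, 0, 1.431], TCP at [0.226, 0.529, 0.231] pointing down, gripper open.
Joint ranges: [-2.76, 2.76], [-0.86, 1.69], [-1.03, 1.26], [-2.2, 2.34], [-1.47, 1.5], [-3.14, 3.14]. Speed limits (rad/s): [2.57, 2.57, 3.14, 3.14, 3.14, 3.14].

### API

Orientations are given as a unit quaternion [w, x, y, z].
In Python, from workcell import get_state, read_camera, camera_info, hand_in, recognise gives the robot as it stands.
- The arm moves only by the tool arm_command, never from a script. Its argument "moves" is one flat list of numbers, 7 for each row, row after row: the opening, from -1 (shut) to 1 (fully open), then the shift along the tool's x, y, z in mm, then the turn, a rotation vector about the tool's x, y, z in rad. A call has 1 to 8 rows; each row shifts and turns the commanded pose from where the row before left it, along the tool's axes as they then stand; what a row does not reach is not made up. A row lasts 1/8 s, in which the tool goes at most 62.5 mm and 10.7 degrees, less where a joint would pass 70% of its speed; a pose out of reach is approached as far as the arm can. A call with a gripper value outside its range is refused whole. The fingers move at their own pace and stop on an object; "newtons" is the grip in N (left out, the last holds). Time passes only in rows, so rows that do not move let the fingers close. It gives the time, the measured TCP pose, the force, the opening and the grip force at its end, in the units of the state.
- get_state(): the state, without advancing time (a new reading comes with each control period).
- read_camera(name): name is "side" or "top"; returns (picture, depth): 400x640x3 uint8, blue, green, red; 400x640 float32, m along the optical axis (not along the pixel's ray), 0 where there is no reading.
- camera_info(name): a dict with "fovy" (degrees; the focal length in pixels is half the picture's height over the tangent of half this angle, whatever the lens; pixels are square), "cx", "cy" (the principal point, pixels), "eye" and "orientation" of the camera in the world. Camera axes: x right, y down, z forward; pixel columns grow to the right and rows downward; lengths in m; the calibration is good to about 2 mm. A picture is of the moment at which its call begins. camera_info takes no time and is no camera call.
- hand_in(): hands the job in; it is judged then, once.
Trained networks look in the newest picture that a camera, given by its name, has taken for a name from the list of things; names that differ only in an ending like _2 or _b are one class to them, and where a whole thing is asked for, a point or a joint stands for the part that bears it (a point fixed in the world has none). Each returns a list of dicts, best first, with "confidence" (0 to 1); they miss things now and then, are a little off and sometimes report something else, mostly with a low value. They report only what shows in the picture. A call takes as long as a camera call.
- recognise(camera, label): "point" ([column, row] in pixels, amid what is visible of it).
The state is a dict: "clock": time; "joint_pos": joint angles; "qvel": joint speeds; "tau": joint torques, N m; "tcp_pos": TCP position; "orientation": TCP orientation; "wrist_force": force on the tool from outside, world axes, zero at the start; "ft_torque": the same for the moment, N m; "finger_gap": finger opening in m; "grip_force": force on a finger pad.
Only numpy, scipy, OpenCV 4.12 (cv2) and the standard library are available. Lean on these libraries where they do the work, as an engineer would, in place of code of your own. Each camera call takes 0.05 s, during which the arm holds its last target. There are 200 camera calls.

### The job

The burnout kiln's heavy door stands wide open. Swing it in and bring it to rest about 30 degrees open so the kiln can vent, and leave it there untouched and quite still for at least seven seconds before you finish. Treat it gently: never let it swing in against the kiln or out to its stop, never knock it hard or swing it fast, and leave the flask, firebrick, tongs and mandrel as they are.

Things in the scene. Friction and masses are not known exactly. Their poses are not given: they have to be found in the camera images.
- kiln: bench-top burnout kiln, grey steel case 340 mm deep (its own x), 320 wide (its y), 270 high, fixed to the bench. Origin: centre of its underside, z up. Its front, with the chamber mouth, looks along its own -x and lies at x = -170 mm. It carries the door, a plain slab too thick for the gripper, with only a flush pull; door top and kiln top are level, 270 mm above the bench.
- kiln_door (a joint): angle a of the kiln door, rad: 0 shut, 1.57 square to the kiln's front, stop at 2.1. In the kiln's x, y the direction from hinge to free edge is (-sin a, -cos a); the direction from the outer face (blue, steel plate) to the inner (brick) face is (cos a, -sin a), and closing moves the door that way. Door: 300 mm from hinge to free edge, 94 thick, 47 to 270 above the bench.
- door_hinge (a point): point on the hinge pin's axis at the top edge of the door, 270 mm above the bench; the pin lies in the plane of the outer face, at the hinge edge of the slab. Door mass nominally 6 kg, inertia about the pin nominally 0.2 kg m2 (both vary -25 to +30 percent). It turns almost freely (drag about 0.004 N m s/rad, dry friction about 0.0002 N m): once moving it coasts for tens of seconds.
- door_edge (a point): top corner of the door at its free edge on the outer face, 300 mm from door_hinge, 270 mm above the bench; moves with the door. The door's enamel is slippery (friction about 0.08): it cannot be dragged along by pressing on it. Its steel skin is springy: off a finger held still it rebounds at 0.3 to 0.6 of its speed.
- flask: steel casting flask, an upright cylinder 76 mm in diameter and 100 mm high, standing on the firebrick; origin at the centre of its underside
- firebrick: cream firebrick 115 x 230 x 30 mm lying flat on the bench; origin at the centre of its underside
- tongs: dark steel casting tongs about 310 mm long and 13 mm high, lying flat, handles to their own -x; origin on the bench below the middle
- mandrel: polished steel ring mandrel, a slim cone 152 mm high on a 64 mm round foot, standing; origin at the centre of its underside

How it is judged:
By the outcome, as a careful person would: the job done as asked, in the order asked, and still so for the second after the job is handed in, with the robot touching nothing.
It also fails if it takes over 58 s, if anything falls off the work surface, if the arm or the gripper's body presses on something with over 40 N, if the wrist force passes 120 N, or if a joint passes its speed limit or range.

## Working session

There is one attempt and no reset: what is moved stays moved. The work goes in short steps, Python scripts to look and compute and a tool call to move; the robot and the scene stay as the last step left them, time stands still between calls to the robot, and variables do not carry over. Pictures are saved under pics/ and viewed, at most 10 in all, crops included, and the job is handed in when it is done.

Besides the shell and the picture viewer there is one more tool, called as name(argument=value, ...), one argument or row to a line, values as JSON. arm_command: Moves the arm, as the interface text tells. Its arguments: {"type":"object","properties":{"moves":{"type":"array"},"newtons":{"type":"number"}},"required":["moves"]}

```bash
mkdir -p pics; ls; cat > h.py <<'E'
import numpy as np, cv2
from scipy.spatial.transform import Rotation as R
from workcell import *
def cam(n):
    i=camera_info(n); f=200/np.tan(np.radians(i["fovy"])/2); o=i["orientation"]
    M=R.from_quat([o[1],o[2],o[3],o[0]]).as_matrix() if np.size(o)==4 else np.array(o)
    return f,i["cx"],i["cy"],np.array(i["eye"]),M
def cloud(n,d):
    f,cx,cy,e,M=cam(n); v,u=np.mgrid[:d.shape[0],:d.shape[1]]
    P=np.stack([(u-cx)/f*d,(v-cy)/f*d,d],-1)@M.T+e
    P[d==0]=np.nan
    return P
E
python3 - <<'E'
from h import *
for n in("top","side"):
    print(n,camera_info(n))
    p,d=read_camera(n); cv2.imwrite(f"pics/{n}0.png",p); np.save(n+"0.npy",d)
    P=cloud(n,d)
    for l in("kiln","kiln_door","door_hinge","door_edge","flask","firebrick","tongs","mandrel"):
        for r in recognise(n,l)[:2]:
            c,w=r["point"]; print(l,round(r["confidence"],2),np.round(r["point"]),np.round(P[int(w),int(c)],3))
print(get_state())
E
```

```text
pics
top {'fovy': 54.21129392248803, 'cx': 324.6749280536534, 'cy': 200.79178839152488, 'eye': array([ 0.34509136, -0.05048204,  1.26372792]), 'orientation': array([-0.07443217,  0.70686219, -0.70052686,  0.06377946])}
kiln 0.64 [199. 193.] [0.563 0.295 0.269]
kiln 0.61 [437. 297.] [ 0.292 -0.383  0.009]
kiln_door 0.73 [322. 209.] [ 0.523 -0.028  0.272]
kiln_door 0.41 [470. 208.] [ 0.554 -0.454  0.135]
door_hinge 0.64 [320. 208.] [ 0.523 -0.022  0.268]
door_hinge 0.19 [201. 195.] [0.559 0.29  0.267]
door_edge 0.78 [321. 208.] [ 0.526 -0.022  0.269]
flask 0.83 [469. 210.] [ 0.545 -0.452  0.131]
firebrick 0.64 [455. 227.] [ 0.508 -0.443  0.031]
tongs 0.84 [439. 295.] [ 0.298 -0.39   0.006]
mandrel 0.56 [380. 149.] [ 0.764 -0.211  0.033]
side {'fovy': 44.10154810361422, 'cx': 329.5366355038488, 'cy': 202.77474482601355, 'eye': array([ 0.44824079, -1.00960614,  1.37645582]), 'orientation': array([-0.3373076 ,  0.94007295, -0.04484706,  0.0217984 ])}
kiln 0.63 [330. 143.] [0.593 0.326 0.103]
door_hinge 0.72 [322. 207.] [ 0.524 -0.119  0.273]
door_edge 0.67 [321. 204.] [ 0.523 -0.104  0.26
[... 207 characters left out ...]
9, 'joint_pos': array([1.02636060e+00, 3.13199507e-01, 4.61238378e-02, 1.30357587e+00,
       7.20870081e-07, 1.43119193e+00]), 'qvel': array([ 6.63309956e-04, -1.08747441e-03, -5.42592604e-04,  6.86921299e-05,
        2.66985036e-04,  7.60279106e-05]), 'tau': array([ 6.88918990e-04, -4.80445004e+01,  2.98815376e+01,  3.74166532e-06,
       -2.34961690e-04,  1.14903517e-05]), 'tcp_pos': array([0.22651556, 0.52857179, 0.23133323]), 'orientation': array([2.39407121e-05, 2.01036259e-01, 9.79583798e-01, 6.83217213e-05]), 'wrist_force': array([ 0.64999378, -0.49604259, -0.56464377]), 'ft_torque': array([ 0.03758642, -0.00016934,  0.03020418]), 'grip_force': 0.0, 'finger_gap': 0.08539593552934784}
```

View pics/top0.png

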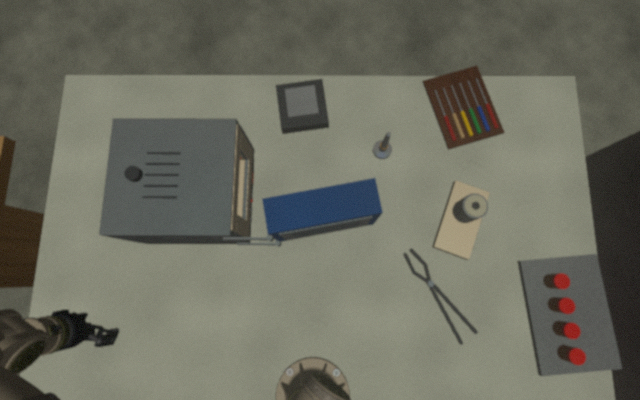

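View pics/side0.png

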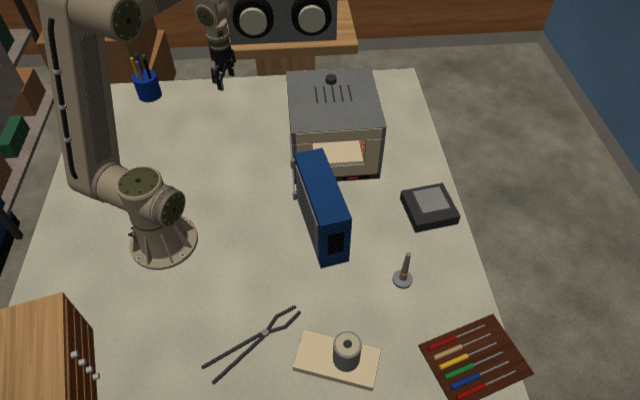

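```bash
cat >> h.py <<'E'
def toprect(P,x0,x1,y0,y1):
    m=(abs(P[...,2]-.27)<.012)&(P[...,0]>x0)&(P[...,0]<x1)&(P[...,1]>y0)&(P[...,1]<y1)
    k,l,s,_=cv2.connectedComponentsWithStats(m.astype(np.uint8),connectivity=4)
    return [(P[l==i][:,:2]) for i in range(1,k) if s[i,4]>150]
E
python3 - <<'E'
from h import *
for n in("top","side"):
    P=cloud(n,np.load(n+"0.npy"))
    for q in toprect(P,.2,.9,-.4,.6):
        r=cv2.minAreaRect(q.astype(np.float32)*1000)
        print(n,len(q),np.round(r[0]),np.round(r[1]),r[2],np.round(cv2.boxPoints(r)).tolist())
E
```

```text
top 14996 [610. 377.] [321. 345.] 0.3081047534942627 [[449.0, 549.0], [451.0, 204.0], [772.0, 205.0], [770.0, 550.0]]
top 4208 [531. -26.] [ 95. 300.] 11.095329284667969 [[456.0, 112.0], [514.0, -183.0], [607.0, -165.0], [549.0, 130.0]]
side 5757 [612. 377.] [321. 357.] 0.18523569405078888 [[451.0, 554.0], [452.0, 198.0], [773.0, 199.0], [772.0, 555.0]]
side 2491 [532. -26.] [ 95. 310.] 11.093413352966309 [[456.0, 118.0], [516.0, -187.0], [609.0, -169.0], [549.0, 136.0]]
```

The pictures show the kiln at upper left in the top view, with its mouth facing world -y. The blue door (about 320,208 in both views) stands at roughly 79° and hinges at about (0.456, 0.112). Its outer face is on the robot's side, and the space beyond it is free. I'll push that face gently, hop over the door, then catch it on the inner face with a retreating finger.

arm_command(
  moves=[-1,0,0,0,0,0,-0.135,-1,0,0,0,0,0,-0.135,-1,0,0,0,0,0,-0.135,-1,-17,-54,0,0,0,0,-1,-17,-54,0,0,0,0,-1,-17,-54,0,0,0,0,-1,-17,-54,0,0,0,0,-1,-17,-54,0,0,0,0],
)

```text
clock: 1.9
tcp_pos: [0.3119, 0.257, 0.2315]
orientation: [0.001, -0.0, 1.0, 0.0]
wrist_force: [2.2, -0.2, -0.6]
finger_gap: -0.0002
grip_force: 0.0
```

arm_command(
  moves=[-1,-17,-54,0,0,0,0,-1,-17,-54,0,0,0,0,-1,-17,-54,0,0,0,0,-1,-17,-54,0,0,0,0,-1,-17,-54,0,0,0,0,-1,-17,-54,0,0,0,0,-1,-17,-54,0,0,0,0,-1,0,0,0,0,0,0],
)

```text
clock: 2.9
tcp_pos: [0.4317, -0.1229, 0.2311]
orientation: [0.0, 0.003, 1.0, -0.0]
wrist_force: [0.1, 0.3, -0.4]
finger_gap: 0.0
grip_force: 0.0
```

```bash
cat >> h.py <<'E'
H=np.array([.456,.112])
def angle(n="top",show=None):
    p,d=read_camera(n); t=get_state()["clock"]-.05
    if show: cv2.imwrite(show,p)
    P=cloud(n,d); m=(abs(P[...,2]-.27)<.015)&(p[...,0]>p[...,2]*1.5+10)&(P[...,1]<.2)
    q=P[m][:,:2]; q=q[np.linalg.norm(q-H,axis=1)<.34]
    # side of the outer face: least n-extent; fit angle so slab covers n in [0,.094]
    best=min(np.arange(0.1,2.1,.002),key=lambda a:(lambda s:np.mean(np.maximum(0,abs(s-.047)-.0465)**2))(q@[np.sin(a),np.cos(a)]-H@[np.sin(a),np.cos(a)]))
    c=q-q.mean(0); w,v=np.linalg.eigh(c.T@c); u=v[:,1]*np.sign(v[0,1]); 
    return t,best,np.arctan2(-u[1],u[0]),len(q)
E
python3 - <<'E'
from h import *
print(np.round(angle(),3)); print(np.round(angle("side"),3))
s=get_state(); print(s["clock"],s["tcp_pos"],s["orientation"],s["wrist_force"],s["finger_gap"])
E
```

```text
[2.900e+00 1.388e+00 1.295e+00 3.008e+03]
[2.950e+00 1.374e+00 1.407e+00 2.360e+03]
3.0 [ 0.43022389 -0.11961034  0.23104709] [-4.27815656e-04  7.49786895e-04  9.99999535e-01  4.30309191e-04] [-0.73308338 -0.02372806 -0.96547123] -9.237861466616474e-05
```

arm_command(
  moves=[-1,-13,0,5,0,0,0,-1,-13,0,5,0,0,0,-1,-10,0,0,0,0,0,-1,-5,0,0,0,0,0,-1,-4,0,0,0,0,0,-1,-3,0,0,0,0,0,-1,-2,0,0,0,0,0,-1,-2,0,0,0,0,0],
)

```text
clock: 4.0
tcp_pos: [0.4826, -0.1195, 0.2214]
orientation: [0.0, 0.0, 1.0, 0.0]
wrist_force: [0.0, -0.6, -0.3]
finger_gap: -0.0002
grip_force: 0.0
```

arm_command(
  moves=[-1,-2,0,0,0,0,0,-1,-2,0,0,0,0,0,-1,-2,0,0,0,0,0,-1,-2,0,0,0,0,0,-1,-2.5,0,0,0,0,0,-1,-3,0,0,0,0,0,-1,-3.5,0,0,0,0,0,-1,-3.5,0,0,0,0,0],
)

```text
clock: 5.0
tcp_pos: [0.5034, -0.1194, 0.2213]
orientation: [0.0, -0.0, 1.0, 0.0]
wrist_force: [0.8, 0.7, -0.4]
finger_gap: -0.0001
grip_force: 0.0
```

```bash
python3 - <<'E'
from h import *
print(np.round(angle(),3)); print(np.round(angle("side"),3))
s=get_state(); print(s["clock"],s["tcp_pos"],s["wrist_force"])
E
```

```text
[5.000e+00 1.300e+00 1.173e+00 2.437e+03]
[5.050e+00 1.274e+00 1.512e+00 1.275e+03]
5.1 [ 0.50351898 -0.11942369  0.22121995] [ 0.37535531 -0.08640181 -0.40213826]
```

arm_command(
  moves=[-1,3,0,-40,0,0,0,-1,0,0,-45,0,0,0,-1,-36,23,0,0,0,0,-1,-36,23,0,0,0,0,-1,-36,23,0,0,0,0,-1,-36,23,0,0,0,0,-1,-36,23,0,0,0,0,-1,-36,23,0,0,0,0],
)

```text
clock: 6.1
tcp_pos: [0.7171, 0.0194, 0.3063]
orientation: [0.0, -0.0, 1.0, -0.0]
wrist_force: [1.1, 0.1, 1.3]
finger_gap: 0.0
grip_force: 0.0
```

```bash
python3 - <<'E'
from h import *
print(np.round(angle(show="pics/t2.png"),3)); print(np.round(angle("side",show="pics/s2.png"),3))
s=get_state(); print(s["clock"],s["tcp_pos"],s["wrist_force"])
E
```

```text
[6.100e+00 1.174e+00 1.060e+00 1.999e+03]
[6.150e+00 1.166e+00 1.160e+00 2.434e+03]
6.2 [0.71862958 0.02117729 0.30219613] [ 0.53315183 -0.5933806  -1.42291624]
```

View pics/s2.png

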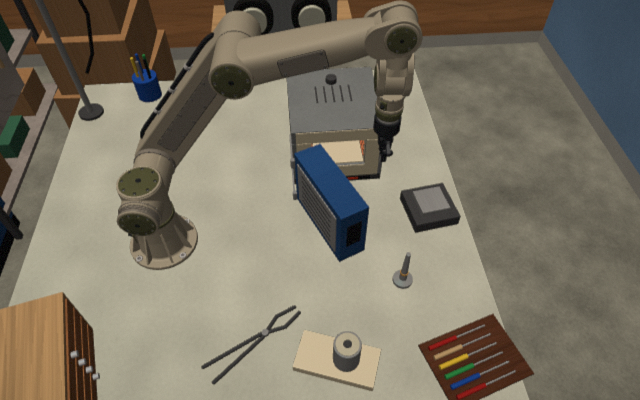

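arm_command(
  moves=[-1,0,0,20,0,0,0,-1,0,0,20,0,0,0,-1,0,0,20,0,0,0,-1,0,0,20,0,0,0,-1,0,0,0,0,0,0,-1,0,0,0,0,0,0,-1,0,0,0,0,0,0,-1,0,0,0,0,0,0],
)

```text
clock: 7.2
tcp_pos: [0.7165, 0.0186, 0.2273]
orientation: [0.001, -0.0, 1.0, -0.0]
wrist_force: [1.3, -0.5, -0.9]
finger_gap: 0.0
grip_force: 0.0
```

```bash
cat > m.py <<'E'
from h import *
import sys
for k in range(2): print(np.round(angle("side"),3))
s=get_state(); print(s["clock"],s["tcp_pos"].round(4),s["wrist_force"].round(2))
E
python3 m.py
```

```text
[7.200e+00 1.066e+00 1.061e+00 2.416e+03]
[7.250e+00 1.062e+00 1.055e+00 2.439e+03]
7.3 [0.7163 0.0186 0.2269] [0.95 0.53 0.81]
```

arm_command(
  moves=[-1,0,0,0,0,0,0,-1,0,0,0,0,0,0,-1,0,0,0,0,0,0,-1,0,0,0,0,0,0,-1,0,0,0,0,0,0,-1,0,0,0,0,0,0,-1,0,0,0,0,0,0,-1,0,0,0,0,0,0],
)

```text
clock: 8.3
tcp_pos: [0.7161, 0.0187, 0.2263]
orientation: [0.0, -0.0, 1.0, 0.0]
wrist_force: [0.1, 0.6, -0.2]
finger_gap: -0.0
grip_force: 0.0
```

arm_command(
  moves=[-1,0,0,0,0,0,0,-1,0,0,0,0,0,0,-1,0,0,0,0,0,0,-1,0,0,0,0,0,0,-1,0,0,0,0,0,0,-1,0,0,0,0,0,0,-1,0,0,0,0,0,0],
)

```text
clock: 9.18
tcp_pos: [0.7161, 0.0186, 0.2263]
orientation: [0.0, -0.0, 1.0, 0.0]
wrist_force: [0.2, 0.5, 0.3]
finger_gap: -0.0001
grip_force: 0.0
```

```bash
python3 m.py
```

```text
[9.175e+00 8.900e-01 8.820e-01 2.403e+03]
[9.225e+00 8.840e-01 8.760e-01 2.397e+03]
9.275 [0.7161 0.0187 0.2263] [0.38 0.34 0.19]
```

arm_command(
  moves=[-1,0,0,0,0,0,0,-1,0,0,0,0,0,0,-1,0,0,0,0,0,0,-1,0,0,0,0,0,0,-1,0,0,0,0,0,0,-1,0,0,0,0,0,0,-1,0,0,0,0,0,0,-1,-0.2,1.2,0,0,0,0],
)

```text
clock: 10.28
tcp_pos: [0.7163, 0.0198, 0.2263]
orientation: [0.0, -0.0, 1.0, 0.0]
wrist_force: [0.0, 1.5, -0.1]
finger_gap: -0.0002
grip_force: 0.0
```

arm_command(
  moves=[-1,-0.4,2.4,0,0,0,0,-1,-0.4,2.4,0,0,0,0,-1,-0.4,2.4,0,0,0,0,-1,-0.4,2.4,0,0,0,0,-1,-0.4,2.4,0,0,0,0,-1,-0.4,2.3,0,0,0,0,-1,-0.4,2.2,0,0,0,0,-1,-0.4,2.1,0,0,0,0],
)

```text
clock: 11.28
tcp_pos: [0.7195, 0.0386, 0.2264]
orientation: [0.0, -0.0, 1.0, 0.0]
wrist_force: [0.4, -0.2, -0.5]
finger_gap: 0.0002
grip_force: 0.0
```

```bash
python3 m.py
```

```text
[1.1275e+01 7.2000e-01 7.0800e-01 2.3580e+03]
[1.1325e+01 7.2000e-01 7.0900e-01 2.3550e+03]
11.375 [0.7196 0.0388 0.2263] [0.13 0.89 0.16]
```

arm_command(
  moves=[-1,-0.3,1.7,0,0,0,0,-1,-0.3,1.7,0,0,0,0,-1,-0.3,1.7,0,0,0,0,-1,-0.3,1.7,0,0,0,0,-1,-0.3,1.7,0,0,0,0,-1,-0.3,1.7,0,0,0,0,-1,-0.3,1.7,0,0,0,0,-1,-0.3,1.6,0,0,0,0],
)

```text
clock: 12.38
tcp_pos: [0.7219, 0.0521, 0.2263]
orientation: [0.0, -0.0, 1.0, 0.0]
wrist_force: [0.1, -0.4, -0.9]
finger_gap: 0.0001
grip_force: 0.0
```

```bash
python3 m.py
```

```text
[1.2375e+01 7.4000e-01 7.3000e-01 2.3480e+03]
[1.2425e+01 7.4400e-01 7.3000e-01 2.3460e+03]
12.475 [0.7219 0.0522 0.2263] [ 0.42 -0.5  -0.36]
```

The finger met the door slightly early and it rebounded slowly, to about 0.73 rad. I'll go back over and give it a slower push.

arm_command(
  moves=[-1,0,3,-40,0,0,0,-1,0,0,-45,0,0,0,-1,32,-36,0,0,0,0,-1,32,-36,0,0,0,0,-1,32,-36,0,0,0,0,-1,32,-36,0,0,0,0,-1,0,0,40,0,0,0,-1,0,0,45,0,0,0],
)

```text
clock: 13.48
tcp_pos: [0.5942, -0.0902, 0.2269]
orientation: [0.002, 0.001, 1.0, -0.0]
wrist_force: [0.3, -0.2, -0.5]
finger_gap: -0.0001
grip_force: 0.0
```

```bash
python3 m.py
```

```text
[1.3475e+01 7.6200e-01 7.3100e-01 1.5920e+03]
[1.3525e+01 7.6600e-01 7.3100e-01 1.5790e+03]
13.575 [ 0.5903 -0.0884  0.2212] [-1.46 -0.83 -0.56]
```

arm_command(
  moves=[-1,-5.5,5.7,0,0,0,0,-1,-5.5,5.7,0,0,0,0,-1,-5,5,0,0,0,0,-1,-1,1,0,0,0,0,-1,-0.65,0.65,0,0,0,0,-1,-0.65,0.65,0,0,0,0,-1,-0.65,0.65,0,0,0,0,-1,-0.65,0.65,0,0,0,0],
)

```text
clock: 14.58
tcp_pos: [0.6134, -0.0691, 0.2263]
orientation: [-0.0, 0.0, 1.0, 0.0]
wrist_force: [-2.1, -0.7, 0.2]
finger_gap: 0.0001
grip_force: 0.0
```

arm_command(
  moves=[-1,-0.65,0.65,0,0,0,0,-1,-0.65,0.65,0,0,0,0,-1,-0.65,0.65,0,0,0,0,-1,-0.65,0.65,0,0,0,0,-1,-0.65,0.65,0,0,0,0,-1,-0.65,0.65,0,0,0,0],
)

```text
clock: 15.32
tcp_pos: [0.6174, -0.0651, 0.2263]
orientation: [0.0, -0.0, 1.0, 0.0]
wrist_force: [-0.1, -0.4, 0.5]
finger_gap: 0.0
grip_force: 0.0
```

```bash
python3 m.py; python3 -c "
from h import *
print(np.round(angle(),3))"
```

```text
[1.5325e+01 7.2000e-01 7.0400e-01 1.7040e+03]
[1.5375e+01 7.1800e-01 7.0300e-01 1.7040e+03]
15.425 [ 0.6175 -0.0651  0.2263] [-0.17 -0.37 -0.03]
[1.5425e+01 3.1200e-01 5.3100e-01 1.0620e+03]
```

arm_command(
  moves=[-1,2,-2,-40,0,0,0,-1,0,0,-45,0,0,0,-1,-29,37,0,0,0,0,-1,-29,37,0,0,0,0,-1,-29,37,0,0,0,0,-1,-28,36,0,0,0,0,-1,0,0,40,0,0,0,-1,0,0,45,0,0,0],
)

```text
clock: 16.48
tcp_pos: [0.7322, 0.0808, 0.2253]
orientation: [0.001, -0.001, 1.0, 0.0]
wrist_force: [0.6, 0.9, -0.1]
finger_gap: -0.0002
grip_force: 0.0
```

```bash
python3 m.py
```

```text
[1.6475e+01 6.6000e-01 6.4800e-01 2.3110e+03]
[1.6525e+01 6.6000e-01 6.4600e-01 2.3160e+03]
16.575 [0.7262 0.0802 0.2181] [-0.75  0.25 -0.36]
```

arm_command(
  moves=[-1,0,0,0,0,0,0,-1,0,0,0,0,0,0,-1,0,0,0,0,0,0,-1,0,0,0,0,0,0,-1,0,0,0,0,0,0,-1,0,0,0,0,0,0,-1,0,0,0,0,0,0,-1,0,0,0,0,0,0],
)

```text
clock: 17.58
tcp_pos: [0.7303, 0.0799, 0.2262]
orientation: [-0.0, -0.0, 1.0, 0.0]
wrist_force: [-0.0, -0.0, 0.4]
finger_gap: 0.0002
grip_force: 0.0
```

```bash
python3 m.py
```

```text
[1.7575e+01 6.0200e-01 5.9300e-01 2.2930e+03]
[1.7625e+01 6.0200e-01 5.9000e-01 2.3050e+03]
17.675 [0.7303 0.0799 0.2263] [-0.05 -0.98  0.38]
```

arm_command(
  moves=[-1,0,0,0,0,0,0,-1,0,0,0,0,0,0,-1,-0.15,0.25,0,0,0,0,-1,-0.25,0.45,0,0,0,0,-1,-0.25,0.45,0,0,0,0,-1,-0.25,0.45,0,0,0,0,-1,-0.25,0.45,0,0,0,0,-1,-0.25,0.45,0,0,0,0],
)

```text
clock: 18.68
tcp_pos: [0.7318, 0.0824, 0.2264]
orientation: [0.0, -0.0, 1.0, 0.0]
wrist_force: [0.8, 0.1, -0.7]
finger_gap: 0.0
grip_force: 0.0
```

arm_command(
  moves=[-1,-0.25,0.45,0,0,0,0,-1,-0.25,0.45,0,0,0,0,-1,-0.25,0.45,0,0,0,0,-1,-0.25,0.45,0,0,0,0,-1,-0.25,0.45,0,0,0,0,-1,-0.25,0.45,0,0,0,0],
)

```text
clock: 19.42
tcp_pos: [0.7333, 0.0851, 0.2263]
orientation: [0.0, -0.0, 1.0, 0.0]
wrist_force: [-0.1, -0.2, -0.5]
finger_gap: -0.0
grip_force: 0.0
```

```bash
python3 m.py
```

```text
[1.9425e+01 5.6000e-01 5.4700e-01 2.2840e+03]
[1.9475e+01 5.5800e-01 5.4900e-01 2.2800e+03]
19.525 [0.7333 0.0851 0.2263] [ 0.32 -0.35  0.01]
```

arm_command(
  moves=[-1,-2,4,0,0,0,0,-1,-2,4,0,0,0,0,-1,-2,4,0,0,0,0,-1,-2,4,0,0,0,0,-1,0,0,0,0,0,0,-1,0,0,0,0,0,0,-1,0,0,0,0,0,0,-1,0,0,0,0,0,0],
)

```text
clock: 20.52
tcp_pos: [0.7412, 0.1009, 0.2264]
orientation: [0.0, 0.0, 1.0, 0.0]
wrist_force: [0.9, -0.9, 0.1]
finger_gap: -0.0001
grip_force: 0.0
```

```bash
python3 m.py; python3 - <<'E'
from h import *
p,d=read_camera("side");P=cloud("side",d)
for q in toprect(P,.4,.9,-.3,.6):
    r=cv2.minAreaRect(q.astype(np.float32)*1000); print(len(q),r,np.round(cv2.boxPoints(r)).tolist())
E
```

```text
[2.0525e+01 5.6000e-01 5.4600e-01 2.2840e+03]
[2.0575e+01 5.6000e-01 5.4900e-01 2.2830e+03]
20.625 [0.7413 0.1009 0.2264] [-0.81 -0.08 -0.39]
7594 ((606.224609375, 253.4412841796875), (598.1058959960938, 317.5583801269531), 88.86707305908203) [[442.0, -42.0], [759.0, -49.0], [771.0, 549.0], [453.0, 556.0]]
```

arm_command(
  moves=[-1,0,0,-20,0,0,0,-1,0,0,-30,0,0,0,-1,0,0,-30,0,0,0,-1,0,0,-20,0,0,0,-1,0,0,0,0,0,0,-1,0,0,0,0,0,0,-1,0,0,0,0,0,0,-1,0,0,0,0,0,0],
)

```text
clock: 21.68
tcp_pos: [0.7409, 0.1011, 0.3255]
orientation: [-0.001, -0.0, 1.0, 0.0]
wrist_force: [-0.7, -0.7, 0.2]
finger_gap: -0.0001
grip_force: 0.0
```

arm_command(
  moves=[-1,0,0,0,0,0,0,-1,0,0,0,0,0,0,-1,0,0,0,0,0,0,-1,0,0,0,0,0,0,-1,0,0,0,0,0,0,-1,0,0,0,0,0,0,-1,0,0,0,0,0,0,-1,0,0,0,0,0,0],
)

```text
clock: 22.68
tcp_pos: [0.7413, 0.101, 0.3263]
orientation: [0.0, -0.0, 1.0, 0.0]
wrist_force: [-0.3, 0.8, 1.3]
finger_gap: -0.0001
grip_force: 0.0
```

arm_command(
  moves=[-1,0,0,0,0,0,0,-1,0,0,0,0,0,0,-1,0,0,0,0,0,0,-1,0,0,0,0,0,0,-1,0,0,0,0,0,0,-1,0,0,0,0,0,0,-1,0,0,0,0,0,0,-1,0,0,0,0,0,0],
)

```text
clock: 23.68
tcp_pos: [0.7413, 0.1011, 0.3263]
orientation: [0.0, -0.0, 1.0, 0.0]
wrist_force: [0.4, 0.6, 0.7]
finger_gap: 0.0001
grip_force: 0.0
```

```bash
python3 m.py; python3 -c "
from h import *
angle('side',show='pics/s3.png')"
```

```text
[2.3675e+01 5.5800e-01 5.4800e-01 2.2860e+03]
[2.3725e+01 5.6200e-01 5.4900e-01 2.2840e+03]
23.775 [0.7413 0.1011 0.3263] [-0.56  0.13 -0.39]
```

View pics/s3.png

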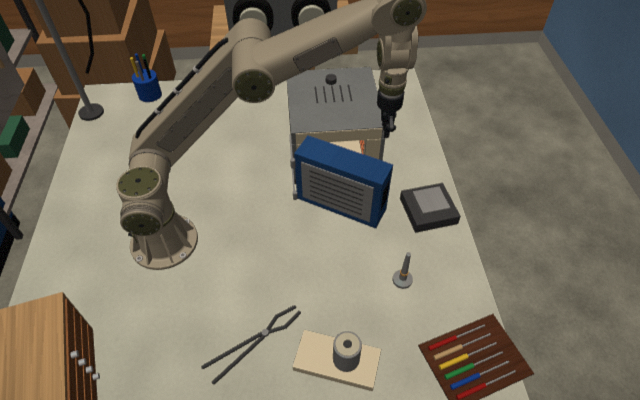

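The picture shows the door (about 343,185) standing around 31–32° open, and it hasn't moved since about 19.4 s. The gripper is clear above it, and the flask, firebrick, tongs and mandrel are where they were. I'll wait out the rest time.

arm_command(
  moves=[-1,0,0,0,0,0,0,-1,0,0,0,0,0,0,-1,0,0,0,0,0,0,-1,0,0,0,0,0,0,-1,0,0,0,0,0,0,-1,0,0,0,0,0,0,-1,0,0,0,0,0,0,-1,0,0,0,0,0,0],
)

```text
clock: 24.82
tcp_pos: [0.7413, 0.101, 0.3263]
orientation: [0.0, -0.0, 1.0, 0.0]
wrist_force: [-0.5, -0.9, -0.4]
finger_gap: -0.0002
grip_force: 0.0
```

arm_command(
  moves=[-1,0,0,0,0,0,0,-1,0,0,0,0,0,0,-1,0,0,0,0,0,0,-1,0,0,0,0,0,0,-1,0,0,0,0,0,0,-1,0,0,0,0,0,0,-1,0,0,0,0,0,0,-1,0,0,0,0,0,0],
)

```text
clock: 25.82
tcp_pos: [0.7412, 0.1011, 0.3263]
orientation: [0.0, -0.0, 1.0, 0.0]
wrist_force: [-0.7, -0.1, -1.3]
finger_gap: -0.0001
grip_force: 0.0
```

arm_command(
  moves=[-1,0,0,0,0,0,0,-1,0,0,0,0,0,0,-1,0,0,0,0,0,0,-1,0,0,0,0,0,0,-1,0,0,0,0,0,0,-1,0,0,0,0,0,0,-1,0,0,0,0,0,0,-1,0,0,0,0,0,0],
)

```text
clock: 26.82
tcp_pos: [0.7413, 0.101, 0.3263]
orientation: [0.0, -0.0, 1.0, 0.0]
wrist_force: [0.0, -0.1, -0.5]
finger_gap: 0.0
grip_force: 0.0
```

arm_command(
  moves=[-1,0,0,0,0,0,0,-1,0,0,0,0,0,0,-1,0,0,0,0,0,0,-1,0,0,0,0,0,0,-1,0,0,0,0,0,0,-1,0,0,0,0,0,0,-1,0,0,0,0,0,0,-1,0,0,0,0,0,0],
)

```text
clock: 27.82
tcp_pos: [0.7413, 0.101, 0.3263]
orientation: [0.0, -0.0, 1.0, 0.0]
wrist_force: [0.7, 0.0, -0.1]
finger_gap: -0.0001
grip_force: 0.0
```

arm_command(
  moves=[-1,0,0,0,0,0,0,-1,0,0,0,0,0,0,-1,0,0,0,0,0,0,-1,0,0,0,0,0,0,-1,0,0,0,0,0,0,-1,0,0,0,0,0,0,-1,0,0,0,0,0,0,-1,0,0,0,0,0,0],
)

```text
clock: 28.82
tcp_pos: [0.7412, 0.1011, 0.3263]
orientation: [0.0, -0.0, 1.0, 0.0]
wrist_force: [-1.0, 0.6, -0.6]
finger_gap: -0.0
grip_force: 0.0
```

arm_command(
  moves=[-1,0,0,0,0,0,0,-1,0,0,0,0,0,0,-1,0,0,0,0,0,0,-1,0,0,0,0,0,0,-1,0,0,0,0,0,0,-1,0,0,0,0,0,0,-1,0,0,0,0,0,0,-1,0,0,0,0,0,0],
)

```text
clock: 29.82
tcp_pos: [0.7413, 0.101, 0.3263]
orientation: [0.0, -0.0, 1.0, 0.0]
wrist_force: [0.8, 0.4, 1.1]
finger_gap: 0.0003
grip_force: 0.0
```

arm_command(
  moves=[-1,0,0,0,0,0,0,-1,0,0,0,0,0,0,-1,0,0,0,0,0,0,-1,0,0,0,0,0,0,-1,0,0,0,0,0,0,-1,0,0,0,0,0,0,-1,0,0,0,0,0,0,-1,0,0,0,0,0,0],
)

```text
clock: 30.82
tcp_pos: [0.7412, 0.1011, 0.3263]
orientation: [0.0, -0.0, 1.0, 0.0]
wrist_force: [-0.0, 0.2, 0.7]
finger_gap: -0.0003
grip_force: 0.0
```

```bash
python3 m.py
```

```text
[3.0825e+01 5.6000e-01 5.4800e-01 2.2830e+03]
[3.0875e+01 5.6200e-01 5.5000e-01 2.2870e+03]
30.925 [0.7413 0.1011 0.3263] [ 0.12 -0.26  0.27]
```

```bash
python3 -c "
from workcell import *
print(hand_in())"
```

```text
the job is handed in; nothing more can be done
None
```

The kiln door is at rest about 31–32° open and was still and untouched for about 11 s before I handed the job in. My first catch made it rebound slightly, so I used a slower second push. The flask, firebrick, tongs and mandrel were not touched.

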